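Set the bottle filler's fill level with its thumbwheel

TASK

On the bench filler's level setter, slide the black hood fully back off the thumbwheel, roll the wheel with a fingertip until the pointer under the window is in line with the pointed index tab (not the round one), then slide the hood fully home over the wheel again. The setter is delicate: never push on any part of it with more than 18 N, and leave the loose cork, the white spout and the tape roll by it where they are.

Things in the scene. Friction and masses are not known exactly. Their poses are not given: they have to be found in the camera images.
- setter: stainless box, 190 (x) by 250 (y) mm, flat top (deck) 70 mm above the table, fixed; origin at the centre of its underside, x away from the robot, y left, z up (axes meant below). On the deck from -x to +x: room for the open hood; thumbwheel (under the hood); window strip 26 (x) by 136 mm, 24 mm high, starting 33 mm beyond the wheel's middle; rail with two 17 mm high tabs
- wheel_slot (a point): point on the deck straight above the wheel's axle, mid-wheel. Ribbed rubber wheel, radius 30, width 14 mm (x), level axle along x; only its top stands out of the deck: the crown is 5 to 13 mm above this point, differs each time, not measured: find it by feel. The wheel gives on a spring, about 8 N per mm. It can be rolled either way in repeated strokes along y of about 20 mm
- thumbwheel (a joint): turn of the wheel, rad, 0 at the start, range -2.3 to 2.3; grows when its crown is moved to +y (30 mm of rim travel per rad). It turns stiffly, about 4 N at the rim: a press under about 5 N slips, 7 to 12 N rolls it well. It stays where it is left
- pointer_tip (a point): tip, towards +x, of the black pointer running along y under the clear window; it starts at the middle (y = 0 of the setter) and is driven by the wheel only: 20 mm per rad, the way the wheel's crown is moved. It sinks with the wheel when that is pressed; its blade sits 3 to 22 mm above the deck, a height that does not tell the wheel's
- index_tip (a point): point of the fixed steel index tab with the wedge-shaped nose (16 mm wide, nose towards -x, the pointer); stands on the rail beyond the window, 14 to 34 mm to the left or to the right of the middle. Axes as the setter's. The pointer is set when it has the same y as this point
- blank_top (a point): top centre of the round fixed steel tab (16 mm diameter, no nose) on the other side of the middle of the rail; not the target
- hood (a joint): slide of the black hood, m: 0 fully home over the wheel, 0.060 fully back (towards the setter's -x), with a stop at both ends; starts between 0 and 0.008; friction about 2 N, stays where it is left; the stops are hard: come to them slowly
- fin_top (a point): top centre of the hood's upright aluminium fin, 8 mm thick (x), 44 mm long (y), 23 mm high above the hood's flat roof; push it from either side with a fingertip, or pinch it. The hood is 44 (x) by 84 (y) mm, its roof 22 mm above the deck, the fin at its middle, straight above the wheel when home
- cork: loose bystander, to be left alone: natural cork, 24 mm diameter, 40 mm tall, standing on the setter's deck at its near left corner; origin at its underside
- nozzle: loose bystander, to be left alone: white plastic spout, 34 mm diameter, 62 mm tall, on the table left of the setter; origin at its underside
- tape: loose bystander, to be left alone: roll of tape lying flat, 96 mm diameter, 45 mm tall, on the table right of the setter; origin at its underside

How it is judged (in metres and radians):
On the way, in this order (a step that is already met when the one before it is completed fails the run):
1. the hood is slid back, at least 50 mm of its 60 mm (value of joint hood above 0.05 m), for 0.1 s.
2. the pointer is in line with the pointed index tab, within 3 mm, while the hood is back (y of pointer_tip in the frame of index_tip between -0.003 and 0.003 m and value of joint hood above 0.045 m), for 0.3 s.
3. the hood is fully home again, within 6 mm (value of joint hood below 0.006 m), for 0.2 s.
At the end, for the whole second after the job is handed in: the pointer's tip is within 3 mm, along the setter's y, of the pointed index tab, the wheel is at rest, and the hood is home within 6 mm (y of pointer_tip in the frame of index_tip between -0.003 and 0.003 m and value of joint hood below 0.006 m and velocity of joint thumbwheel between -0.05 and 0.05 rad/s); the robot touches nothing.
It fails at once if the robot pushes on the setter, its wheel or its hood with more than 18 N (contact force between any of the fingers, the arm and setter above 18 N).
It fails at once if the cork, the spout or the tape roll is moved by more than 20 mm (distance of any of cork, nozzle, tape from where it was at the start of the episode above 0.02 m).
It also fails if it takes over 64 s, if anything falls off the work surface, if the arm or the gripper's body presses on something with over 40 N, if the wrist force passes 120 N, or if a joint passes its speed limit or range.

ROBOT

A 7-joint arm with a two-finger parallel gripper is mounted at the origin on the work surface. World frame = base frame: x ahead of the robot, y to its left, z up, the work surface at z = 0. Lengths are in m, angles in degrees, forces in N, time in s.
With the tool pointing down it reaches from about 0.425 to 1.025 m from the base axis. Payload 9.4 kg.
Tool frame: the origin (TCP) lies at the very end of the fingers, on their centre line; the grasp point (between the pads) lies 19 mm behind it; z points along the fingers, x is the direction in which the jaws open and shut, and the axes are right-handed (so a half turn about z gives the same grasp; the last joint's range is limited). The gripper opens to 85 mm and grips with 20 to 120 N. Pads are 22 mm wide; open, the fingers measure 114 mm over their backs; the gripper's body (76 mm by 85 mm) begins 54 mm behind the grasp point. The pads swing forward as they close: fully open they stand 13 mm farther back than shut.
Start: joints at [-74.525, 34.337, -0.143, 91.639, 0.103, 54.024, -4.572], TCP at [0.246, 0.682, 0.231] pointing down, gripper open.
Joint ranges: [-147.43, 147.43], [-19.82, 112.94], [-74.19, 73.91], [6.32, 146.72], [-59.91, 239.91], [6.04, 106.73], [-150.56, 150.56]. Speed limits (degrees/s): [127.2, 127.2, 172.46, 172.46, 180, 180, 180].

INTERFACE

Orientations are given as a 3x3 rotation matrix whose columns are the frame's x, y, z axes.
In Python, from bench import r gives the robot as it stands. The module is installed in compiled form; this text tells all that it offers. Calls block until the motion is done:
- r.reach(position, orientation): joint-space move of the TCP to a pose.
- r.movel(position, rate=0.15, orientation=None, threshold=None): straight line of the TCP; orientation=None keeps the orientation; rate is the mean speed in m/s. With threshold (N) it stops when the force on the tool has changed by that much, and returns True; else False.
- r.movej(angles): joint-space move.
- r.command_gripper(opening, f_grip=None): finger opening in m; f_grip is the grip in N (None keeps the last); returns when the fingers have stopped.
- r.dwell(seconds).
- r.inverse_kinematics(position, orientation): joint angles nearest the present ones, or None.
- r.sense(): the state.
- r.capture(name): name is "scene" or "top" or "wrist"; returns a dict with "image" (384x512x3 uint8, blue, green, red), "fx", "fy", "cx", "cy" (pixels), "R" (3x3) and "t" (3): a world point X has camera coordinates R X + t. Camera axes: x right, y down, z forward; pixel columns grow to the right and rows downward; lengths in m; the calibration is good to about 2 mm. A picture is of the moment at which its call begins. There is no depth.
A pose or a line that the arm cannot do raises r.IKError and nothing moves.
- r.sign_off(): hands the job in, once; it reports no verdict.
Trained networks look in the newest picture that a camera, given by its name, has taken for a name from the list of things; names that differ only in an ending like _2 or _b are one class to them, and where a whole thing is asked for, a point or a joint stands for the part that bears it (a point fixed in the world has none). Each returns a list of dicts, best first, with "confidence" (0 to 1); they miss things now and then, are a little off and sometimes report something else, mostly with a low value. They report only what shows in the picture. A call takes as long as a camera call.
- r.outline_of(camera, label): "region" (384x512 bool, what is visible of it) and "xy" ([column, row] in pixels, amid what is visible of it).
The state is a dict: "time": time; "qpos": joint angles; "joint_velocities": joint speeds; "joint_efforts": joint torques, N m; "eef_pos": TCP position; "ee_rot": TCP orientation; "wrist_force": force on the tool from outside, world axes, zero at the start; "wrist_torque": the same for the moment, N m; "width": finger opening in m.
Only numpy, scipy, OpenCV 4.12 (cv2) and the standard library are available. Lean on these libraries where they do the work, as an engineer would, in place of code of your own. Each camera call takes 0.05 s, during which the arm holds its last target.

## Working session

There is one attempt and no reset: what is moved stays moved. The work goes in short steps, each a Python script; the robot and the scene stay as the last script left them, time stands still between calls to the robot, and variables do not carry over. Pictures are saved under pics/ and viewed, and the job is handed in when it is done.

```bash
mkdir -p pics; cat > h.py <<'E'
import numpy as np, cv2
from bench import r
def snap(cam,name,crop=None,scale=1):
    c=r.capture(cam); im=np.array(c["image"])
    o=im
    if crop: x0,y0,x1,y1=crop; o=im[y0:y1,x0:x1]
    if scale!=1: o=cv2.resize(o,None,fx=scale,fy=scale,interpolation=cv2.INTER_CUBIC)
    cv2.imwrite("pics/"+name,o); return c
def ray(c,uv):
    d=np.array([(uv[0]-c["cx"])/c["fx"],(uv[1]-c["cy"])/c["fy"],1.0])
    R=np.array(c["R"]);t=np.array(c["t"]); return -R.T@t, R.T@d
def at_z(c,uv,z):
    o,d=ray(c,uv); return o+d*(z-o[2])/d[2]
def proj(c,X):
    p=np.array(c["R"])@np.array(X)+np.array(c["t"]); return np.array([c["fx"]*p[0]/p[2]+c["cx"],c["fy"]*p[1]/p[2]+c["cy"]])
E
python3 - <<'E'
from h import *
s=r.sense();print({k:s[k] for k in("time","eef_pos","ee_rot","width","wrist_force")})
for cam in("scene","top","wrist"):
    c=snap(cam,cam+"0.png"); print(cam,c["fx"],ray(c,(256,192)))
    for l in("setter","fin_top","index_tip","blank_top","cork","nozzle","tape","pointer_tip","hood"):
        o=r.outline_of(cam,l)
        print(l,[(round(q["confidence"],2),np.round(q["xy"]),int(q["region"].sum())) for q in o[:2]])
print(r.sense()["time"])
E
```

```text
{'time': 0.0, 'eef_pos': array([0.24627667, 0.68141343, 0.23042762]), 'ee_rot': array([[ 3.39819499e-01,  9.40490594e-01, -3.88823505e-04],
       [ 9.40489447e-01, -3.39819694e-01, -1.47511754e-03],
       [-1.51946405e-03,  1.35589299e-04, -9.99998836e-01]]), 'width': 0.0853682115533453, 'wrist_force': array([-0.25604971,  0.37580987, -0.27028019])}
scene 437.68210055146074 (array([1.00611887, 0.38387042, 0.58416087]), array([-0.54046505, -0.54242529, -0.64341984]))
setter [(0.47, array([215., 168.]), 1118)]
fin_top [(0.68, array([279., 205.]), 1217)]
index_tip [(0.6, array([236., 220.]), 110)]
blank_top [(0.46, array([254., 236.]), 113)]
cork [(0.68, array([347., 208.]), 348)]
nozzle [(0.73, array([368., 282.]), 532)]
tape [(0.71, array([219., 168.]), 1165)]
pointer_tip []
hood [(0.71, array([280., 207.]), 1264)]
top 438.7704092904907 (array([0.51098893, 0.01972169, 1.05785495]), array([ 0.07766503, -0.03911252, -0.99649854]))
setter [(0.55, array([240., 193.]), 9251)]
fin_top [(0.69, array([238., 191.]), 776)]
index_tip [(0.56, array([254., 159.]), 25)]
blank_top [(0.49, array([233., 158.]), 32), (0.21, array([164., 207.]), 189)]
cork [(0.65, array([196., 225.]), 125)]
nozzle [(0.44, array([165., 210.]), 165), (0.26, array([241., 195.]), 9158)]
tape [(0.73, array([334., 214.]), 746), (0.68, array([255., 159.]), 44)]
pointer_tip []
hood [(0.89, array([240., 191.]), 755)]
wrist 325.1591015695683 (array([0.17471224, 0.70740179, 0.37448702]), array([ 0.27215718, -0.10587044, -0.95644477]))
setter []
fin_top []
index_tip []
blank_top []
cork []
nozzle []
tape []
pointer_tip []
hood []
1.5
```

```bash
python3 - <<'E'
import cv2
a=cv2.imread("pics/top0.png")[120:264,140:360]; cv2.imwrite("pics/top0z.png",cv2.resize(a,None,fx=3.6,fy=3.6,interpolation=cv2.INTER_CUBIC))
a=cv2.imread("pics/scene0.png")[130:330,170:420]; cv2.imwrite("pics/scene0z.png",cv2.resize(a,None,fx=3,fy=3,interpolation=cv2.INTER_CUBIC))
E
```

```text
(no output)
```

View pics/top0z.png

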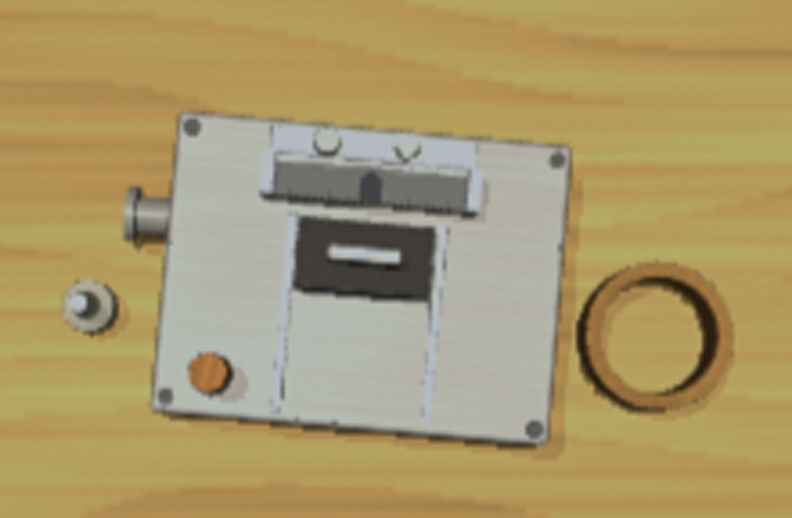

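View pics/scene0z.png

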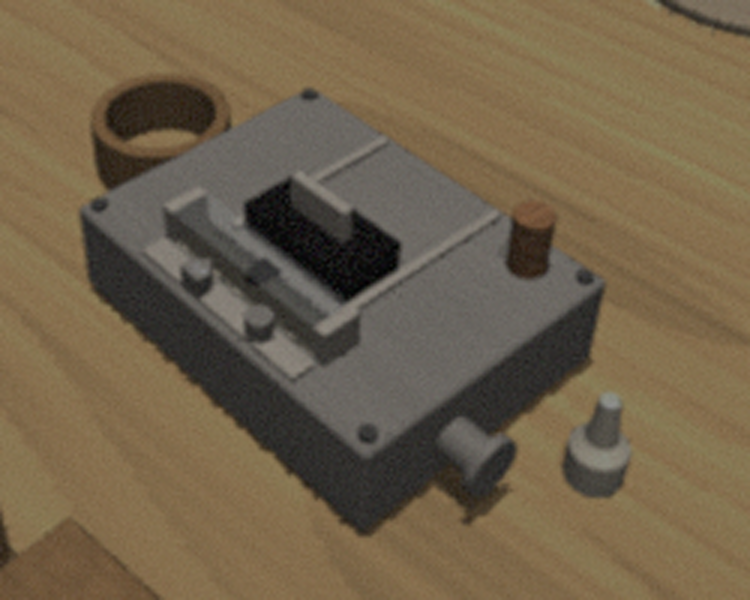

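```bash
python3 - <<'E'
from h import *
c=r.capture("top")
z=lambda u,v:((u+.5)/3.6-.5+140,(v+.5)/3.6-.5+120)
P={k:at_z(c,z(*uv),.07)[:2] for k,uv in dict(fl=(180,113),fr=(570,148),nr=(548,443),nl=(155,410)).items()}
print(P); g=np.linalg.norm
print(g(P['fl']-P['fr']),g(P['nl']-P['nr']),g(P['fl']-P['nl']),g(P['fr']-P['nr']))
C=sum(P.values())/4; yv=P['fl']+P['nl']-P['fr']-P['nr'];th=np.degrees(np.arctan2(-yv[0],yv[1]))
xv=P['fl']+P['fr']-P['nl']-P['nr'];print(C,th,np.degrees(np.arctan2(xv[1],xv[0])))
t=np.radians(th);R=np.array([[np.cos(t),-np.sin(t)],[np.sin(t),np.cos(t)]])
for n,uv,h in(("fin",(364,255),.115),("idx",(407,158),.087),("blank",(327,140),.087),("ptr",(370,172),.08),("cork",(209,373),.11),("tape",(655,337),.045),("noz",(90,308),.03)):
    print(n,np.round((at_z(c,z(*uv),h)[:2]-C)@R*1000,1), np.round(at_z(c,z(*uv),h),3))
w=r.capture("wrist");s=r.sense()
o,d=ray(w,(256,192)); E=np.array(s["ee_rot"]); print("cam in tool",E.T@(o-s["eef_pos"]),E.T@d, (E.T@np.array(w["R"]).T).round(2))
E
```

```text
{'fl': array([0.68072468, 0.13127093]), 'fr': array([ 0.65945067, -0.11460553]), 'nr': array([ 0.47388683, -0.09962158]), 'nl': array([0.49442381, 0.1451769 ])}
0.2467950934127298 0.24565842608218802 0.18681914694647822 0.18616782112541425
[0.5771215  0.01555518] -4.870476273826089 -4.442347354103009
fin [10.5  0.9] [0.588 0.016 0.115]
idx [ 75.2 -20.3] [ 0.65  -0.011  0.087]
blank [82. 30.] [0.661 0.038 0.087]
ptr [65.4  1.8] [0.642 0.012 0.08 ]
cork [-67.6  87.1] [0.517 0.108 0.11 ]
tape [ -20.2 -190. ] [ 0.541 -0.172  0.045]
noz [-32.4 175.3] [0.56  0.193 0.03 ]
cam in tool [-0.00032452 -0.07611969 -0.14322544] [-0.00703298  0.29191677  0.95645168] [[ 1.   -0.    0.  ]
 [ 0.    0.96  0.29]
 [-0.   -0.29  0.96]]
```

```bash
cat >> h.py <<'E'
import json,os
C=np.array([0.5771,0.0156]); TH=np.radians(-4.65)
if os.path.exists("pose.json"): _=json.load(open("pose.json")); C=np.array(_[:2]); TH=_[2]
def Rz(): return np.array([[np.cos(TH),-np.sin(TH),0],[np.sin(TH),np.cos(TH),0],[0,0,1]])
def W(x,y,z): # setter mm -> world, z mm above deck
    return np.array([*C,0.07])+Rz()@np.array([x,y,z])/1000
def S(X): return Rz().T@(np.array(X)-np.array([*C,0.07]))*1000
def OR(): # tool x = setter y, tool y = setter x, z down
    return Rz()@np.array([[0,1,0],[1,0,0],[0,0,-1.]])
def st(): 
    s=r.sense(); return round(s["time"],2),S(s["eef_pos"]).round(2),(Rz().T@s["wrist_force"]).round(2)
E
python3 - <<'E'
from h import *
r.reach(W(111,-8,105),OR()); print(st())
r.command_gripper(0.0,20); print(st(),r.sense()["width"])
snap("wrist","w1.png",scale=1.5)
E
```

```text
(4.47, array([110.96,  -6.68, 105.05]), array([-0.19,  0.52, -0.12]))
(5.23, array([111.01,  -8.04, 104.99]), array([0.35, 0.51, 0.45])) -4.9402762155444175e-06
```

View pics/w1.png

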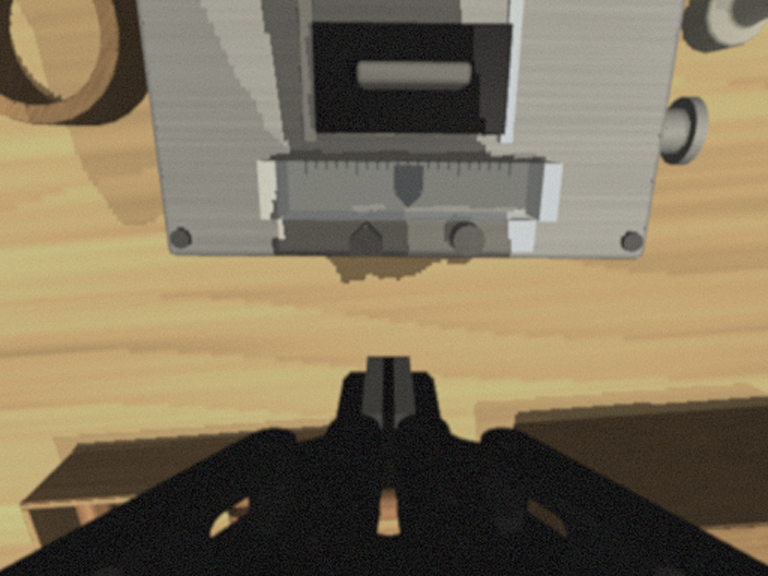

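```bash
python3 - <<'E'
from h import *
c=r.capture("wrist");im=np.array(c["image"])
a=im[90:180,90:450]; cv2.imwrite("pics/w1a.png",cv2.resize(im[95:180,95:300],None,fx=3.9,fy=3.9,interpolation=cv2.INTER_CUBIC))
cv2.imwrite("pics/w1b.png",cv2.resize(im[0:180,290:480],None,fx=3.3,fy=3.3,interpolation=cv2.INTER_CUBIC))
cv2.imwrite("pics/w1c.png",cv2.resize(im[5:180,200:345],None,fx=3.4,fy=3.4,interpolation=cv2.INTER_CUBIC))
np.savez("c1.npz",**{k:np.array(c[k]) for k in c})
E
```

```text
(no output)
```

View pics/w1a.png

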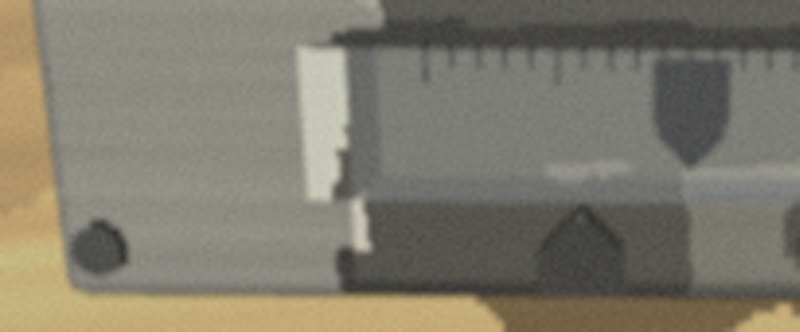

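View pics/w1b.png

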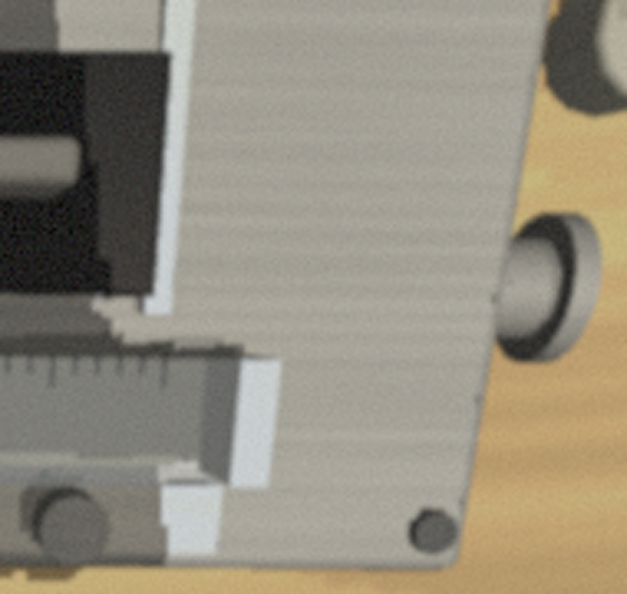

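View pics/w1c.png

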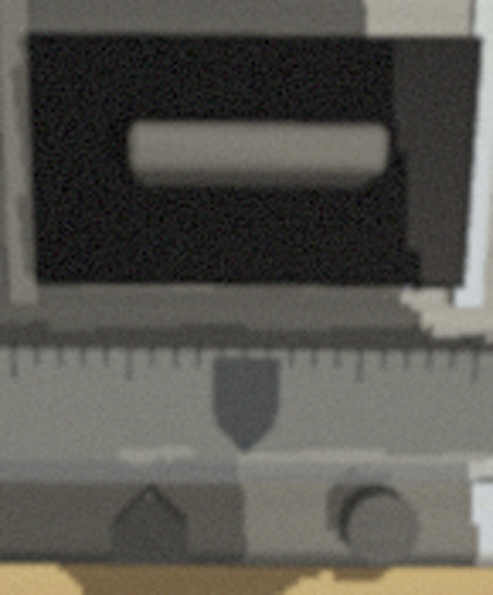

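```bash
python3 - <<'E'
from h import *
c=np.load("c1.npz")
def px(o,s): return lambda u,v:((u+.5)/s-.5+o[0],(v+.5)/s-.5+o[1])
A=px((95,95),3.9);B=px((290,0),3.3);D=px((200,5),3.4)
fr=at_z(c,A(70,293),.07)[:2]; fl=at_z(c,B(457,568),.07)[:2]
print(fr,fl,np.linalg.norm(fl-fr)); yv=fl-fr; th=np.arctan2(-yv[0],yv[1]); print(np.degrees(th))
for p in [A(40,60),B(545,40)]: print(at_z(c,p,.07))
l=at_z(c,B(545,40),.07)[:2]; e=fl-l;print("side",np.degrees(np.arctan2(e[1],e[0])))
l=at_z(c,A(40,60),.07)[:2]; e=fr-l;print("side",np.degrees(np.arctan2(e[1],e[0])))
R=np.array([[np.cos(th),-np.sin(th)],[np.sin(th),np.cos(th)]])
CC=(fr+fl)/2-R[:,0]*.095;print("C",CC)
json.dump([*CC,th],open("pose.json","w"))
for n,p,h in(("roof f-",D(36,284),.092),("roof f+",D(462,287),.092),("roof r-",D(28,36),.092),("roof r+",D(482,36),.092),("fin r-",D(130,122),.115),("fin r+",D(390,122),.115),("idx",D(150,487),.087),("idx low",D(150,487),.08),("blank",D(382,527),.087),("ptr3",D(245,450),.073),("ptr22",D(245,450),.092),("win near",A(300,46),.094),("win far",A(308,200),.094),("win near+",B(281,358),.094),("win far+",B(268,487),.094)):
    print(n,np.round((at_z(c,p,h)[:2]-CC)@R*1000,1))
print((ray(c,(256,192))[0][:2]-CC)@R*1000)
E
```

```text
[ 0.65931471 -0.11341879] [0.68104545 0.13256256] 0.2469393582297683
-5.048576162507207
[ 0.61418979 -0.10945143  0.07      ]
[0.56951701 0.14266455 0.07      ]
side -5.175596414265942
side -5.024495480017725
C [0.57554864 0.01793191]
roof f- [ 34.  -41.8]
roof f+ [34.  41.2]
roof r- [ -9.2 -41.7]
roof r+ [-9.8 41.5]
fin r- [  8.3 -21.8]
fin r+ [ 8.  21.9]
idx [ 74.4 -20.1]
idx low [ 75.5 -20.4]
blank [82.6 29.1]
ptr3 [68.4  0.3]
ptr22 [65.9 -0.5]
win near [ 45.8 -67.8]
win far [ 72.2 -68.3]
win near+ [46.  67.9]
win far+ [72.2 68.1]
[ 36.63092688 -10.03175113]
```

```bash
python3 - <<'E'
from h import *
r.reach(W(37,0,60),OR()); print(st())
print(r.movel(W(37,0,32),0.08,OR(),threshold=6),st())
print(r.movel(W(22,0,32),0.03,OR(),threshold=1.5),st())
print(r.movel(W(-25,0,32),0.03,OR(),threshold=6),st())
E
```

```text
(5.78, array([36.27,  0.17, 59.8 ]), array([ 1.27, -0.09,  0.76]))
False (6.28, array([36.95, -0.13, 31.37]), array([ 0.94,  0.45, -0.22]))
True (6.69, array([25.34, -0.04, 32.04]), array([0.2 , 0.06, 0.14]))
False (8.54, array([-2.505e+01, -1.000e-02,  3.199e+01]), array([ 1.55, -0.05, -0.1 ]))
```

```bash
python3 - <<'E'
from h import *
print(r.movel(W(-31,0,32),0.02,OR(),threshold=5),st())
for i in range(3):
    x=S(r.sense()["eef_pos"])[0]
    q=r.movel(W(-40,0,32),0.008,OR(),threshold=3);print(q,st())
    if q: break
E
```

```text
False (8.99, array([-30.79,   0.04,  32.09]), array([ 3.85,  0.23, -1.43]))
True (9.34, array([-3.074e+01,  1.000e-02,  3.194e+01]), array([0.22, 0.66, 0.22]))
```

```bash
python3 - <<'E'
from h import *
q=r.movel(W(-40,0,32),0.008,OR(),threshold=4);print(q,st())
r.dwell(.1);print(st())
snap("wrist","w2.png",scale=1.5)
E
```

```text
True (9.8, array([-30.69,   0.04,  31.72]), array([ 1.72, -0.39, -0.06]))
(9.9, array([-3.072e+01,  2.000e-02,  3.157e+01]), array([ 0.47, -0.33,  1.7 ]))
```

View pics/w2.png

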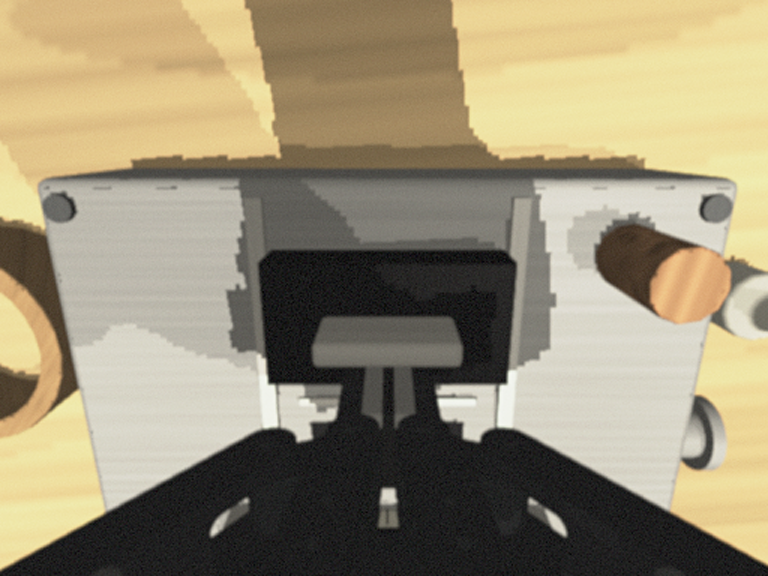

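```bash
python3 - <<'E'
from h import *
c=r.capture("wrist")
for n,p,h in(("fin r-",(318,317),.115),("fin r+",(456,317),.115),("fin f",(390,344),.115),("roof f",(270,383),.092),("roof f",(510,383),.092),("corner",(40,180),.07),("corner",(735,180),.07)):
    p=((p[0]+.5)/1.5-.5,(p[1]+.5)/1.5-.5); print(n,S(at_z(c,p,h)).round(1))
E
```

```text
fin r- [-58.9 -19.7  45. ]
fin r+ [-58.8  19.3  45. ]
fin f [-50.5   0.6  45. ]
roof f [-25.8 -41.   22. ]
roof f [-25.7  42.6  22. ]
corner [ -93.2 -121.6    0. ]
corner [-93.1 121.8   0. ]
```

```bash
python3 - <<'E'
from h import *
c=r.capture("wrist")
for n,p,h in(("base r",(318,317),.092),("base r",(456,317),.092),("fin r",(390,344),.115),("fin f",(430,366),.115)):
    p=((p[0]+.5)/1.5-.5,(p[1]+.5)/1.5-.5); print(n,S(at_z(c,p,h)).round(1))
E
```

```text
base r [-50.2 -23.2  22. ]
base r [-50.2  22.8  22. ]
fin r [-50.6   0.6  45. ]
fin f [-43.6  12.3  45. ]
```

```bash
cat >> h.py <<'E'
def F(n=8):
    f=[]
    for i in range(n):
        f.append(Rz().T@r.sense()["wrist_force"]); r.dwell(0.02)
    return np.mean(f,0).round(2)
E
python3 - <<'E'
from h import *
r.movel(W(-24,0,32),0.05); r.movel(W(13,8,32),0.12,OR());r.movel(W(13,8,16),0.06,OR(),threshold=6); r.dwell(.2); print(st(),F())
q=r.movel(W(13,8,3),0.008,OR(),threshold=3.0);print(q,st(),F(),st())
E
```

```text
(11.42, array([13.1 ,  8.01, 16.15]), array([-0.23, -0.18, -0.59])) [ 0.13  0.2  -0.03]
True (12.48, array([13.01,  8.02,  9.06]), array([-0.4 , -0.1 ,  6.35])) [-0.25 -0.18  5.48] (12.62, array([13.03,  8.01,  9.12]), array([0.07, 0.1 , 5.24]))
```

```bash
python3 - <<'E'
from h import *
r.movel(W(13,8,8.7),0.01,OR(),threshold=6); print(st(),F())
r.dwell(.05)
f=F()
if 7<f[2]<12:
    q=r.movel(W(13,-7,8.7),0.03,OR(),threshold=8);print(q,st(),F())
E
```

```text
(12.87, array([13.08,  8.  ,  9.03]), array([-1.3 , -0.94,  5.17])) [-0.77 -0.14  5.67]
```

```bash
python3 - <<'E'
from h import *
z=8.7
for i in range(6):
    f=F()
    print(round(z,2),st()[1],f)
    if f[2]>8: break
    z-=min(0.6,(9.2-f[2])/12); r.movel(W(13,8,z),0.01,OR(),threshold=6)
if 7<f[2]<12:
    q=r.movel(W(13,-7,z),0.03,OR(),threshold=8);print(q,st(),F())
E
```

```text
8.7 [13.06  8.05  9.02] [-0.86 -0.17  5.29]
8.37 [13.11  8.03  8.84] [-1.57 -0.06  7.04]
8.19 [13.13  8.01  8.73] [-1.34  0.03  7.82]
8.08 [13.14  8.01  8.63] [-1.46 -0.24  8.53]
False (15.12, array([13.17, -6.21,  8.72]), array([-1.45,  2.21,  8.92])) [-1.78  1.96  8.73]
```

```bash
python3 - <<'E'
from h import *
z=8.05
r.movel(W(13,-7,14),0.05,OR()); r.movel(W(13,8,14),0.1,OR()); r.movel(W(13,8,10.2),0.04,OR(),threshold=6)
r.movel(W(13,8,z),0.012,OR(),threshold=12); f=F(); print(st(),f)
if f[2]<11: print(r.movel(W(13,-6,z),0.03,OR(),threshold=8),st(),F())
r.movel(W(13,-6,18),0.05,OR())
# look
r.movel(W(13,-20,60),0.15,OR()); r.reach(W(111,-20,100),OR()); r.dwell(.15)
c=snap("wrist","w3.png",crop=(190,60,350,180),scale=5); print(S(ray(c,(0,0))[0]))
E
```

```text
(16.52, array([13.15,  7.74,  8.63]), array([-1.07,  0.38,  7.63])) [-1.1  -0.07  8.72]
False (17.14, array([13.16, -5.58,  8.71]), array([-1.44,  2.01,  7.89])) [-1.56  1.96  9.1 ]
[ 33.60639645 -19.80715519 242.05730656]
```

View pics/w3.png

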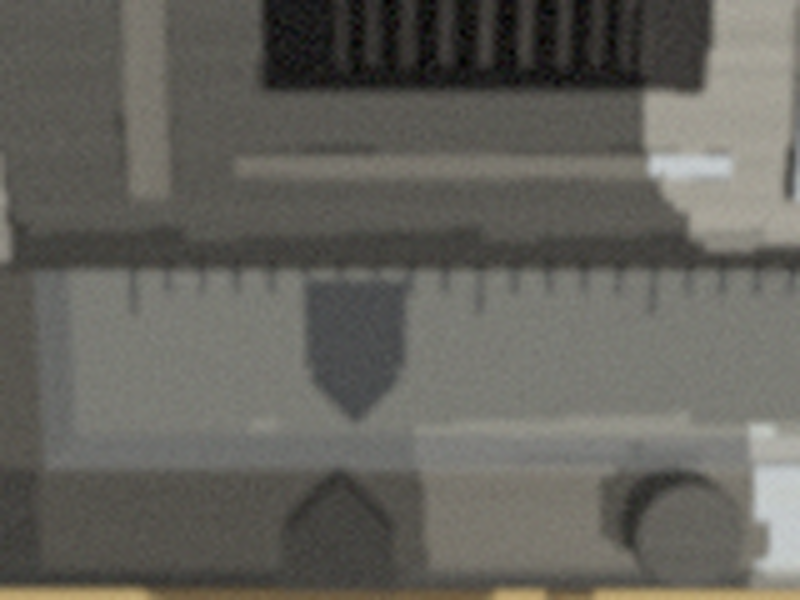

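```bash
python3 - <<'E'
from h import *
c=r.capture("wrist"); p=lambda u,v:((u+.5)/5-.5+190,(v+.5)/5-.5+60)
print("idx",S(at_z(c,p(341,470),.087)).round(2)); print([S(at_z(c,p(356,421),h)).round(2) for h in(.073,.083,.092)]); print("blank",S(at_z(c,p(689,530),.087)).round(2), st()[0])
E
```

```text
idx [ 73.93 -20.2   17.  ]
[array([ 69.16, -18.01,   3.  ]), array([ 67.68, -18.09,  13.  ]), array([ 66.34, -18.16,  22.  ])]
blank [82.47 28.98 17.  ] 18.82
```

```bash
python3 - <<'E'
from h import *
z=8.05
r.reach(W(30,2,60),OR()); r.movel(W(13,2,40),0.15,OR()); r.movel(W(13,2,14),0.08,OR(),threshold=8); r.dwell(.1); r.movel(W(13,2,10.2),0.04,OR(),threshold=6)
r.movel(W(13,2,z),0.012,OR(),threshold=12); f=F(); print(st(),f)
if f[2]<11: print(r.movel(W(13,-1.9,z),0.02,OR(),threshold=8),st(),F())
r.movel(W(13,-2,18),0.05,OR())
r.movel(W(13,-20,60),0.15,OR()); r.reach(W(111,-20,100),OR()); r.dwell(.15)
c=snap("wrist","w4.png",crop=(190,60,350,180),scale=5); print(S(ray(c,(0,0))[0]))
E
```

```text
(20.88, array([13.2 ,  2.01,  8.81]), array([-2.01,  0.33,  8.54])) [-1.83 -0.47  9.13]
False (21.23, array([13.2 , -1.04,  8.81]), array([-1.86,  2.35,  8.18])) [-1.63  2.46  8.55]
[ 33.61283936 -19.75374803 242.09036253]
```

View pics/w4.png

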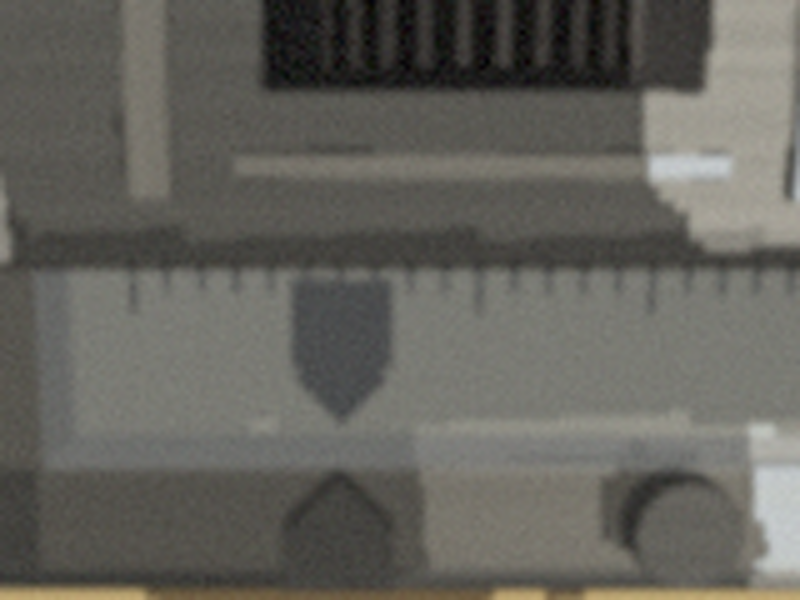

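```bash
python3 - <<'E'
from h import *
r.movel(W(80,0,75),0.15,OR()); r.movel(W(-71,0,75),0.2,OR()); r.dwell(.1); print(st())
print(r.movel(W(-71,0,32),0.1,OR(),threshold=6),st()); r.dwell(.2)
print(r.movel(W(-55,0,32),0.02,OR(),threshold=6),st())
print(r.movel(W(-8,0,32),0.03,OR(),threshold=6),st())
for i in range(3):
    q=r.movel(W(2,0,32),0.008,OR(),threshold=4.5); r.dwell(.1); print(q,st(),F(4))
    if S(r.sense()["eef_pos"])[0]>-4: break
E
```

```text
(24.32, array([-6.945e+01,  2.000e-02,  7.505e+01]), array([ 0.99, -0.25, -0.13]))
False (24.91, array([-7.087e+01, -4.000e-02,  3.189e+01]), array([-0.34,  0.25,  0.36]))
False (26.06, array([-5.497e+01, -2.000e-02,  3.195e+01]), array([-0.83,  0.39, -0.72]))
False (27.77, array([-7.97, -0.  , 32.02]), array([-1.47, -0.29, -0.71]))
True (28.77, array([-1.51, -0.21, 31.37]), array([-0.08, -0.99,  1.27])) [-0.14 -0.32  0.16]
```

```bash
python3 - <<'E'
from h import *
r.movel(W(-12,0,32),0.04,OR()); r.movel(W(-12,0,75),0.1,OR()); r.movel(W(111,-20,100),0.2,OR()); r.dwell(.2)
c=snap("wrist","w5.png",crop=(190,0,350,180),scale=3.3)
print(st())
E
```

```text
(30.86, array([110.21, -19.68, 100.  ]), array([ 0.33,  0.06, -0.57]))
```

View pics/w5.png

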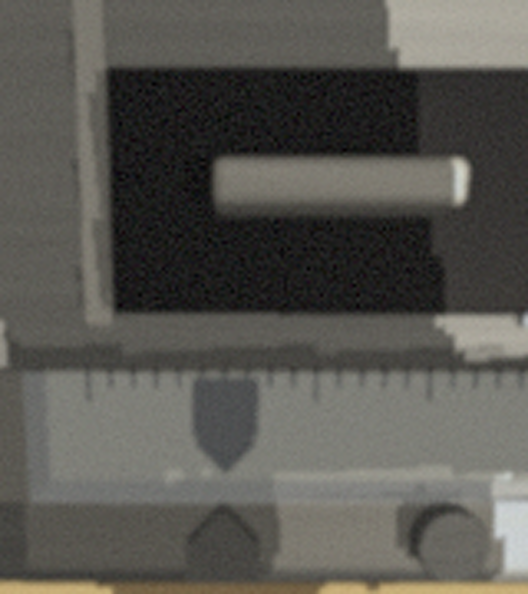

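```bash
python3 - <<'E'
from h import *
c=r.capture("wrist"); p=lambda u,v:((u+.5)/3.3-.5+190,(v+.5)/3.3-.5)
for n,q,h in(("roof f",p(250,313),.092),("roof r",p(250,69),.092),("fin r",p(300,156),.115),("idx",p(223,505),.087),("ptr",p(225,470),.083),("win",p(150,369),.094)): print(n,S(at_z(c,q,h)).round(1))
t=r.capture("top")
for l,h in(("cork",.09),("nozzle",.03),("tape",.0225)):
    o=r.outline_of("top",l); print(l,[(round(q["confidence"],2),q["xy"]) for q in o[:2]])
E
```

```text
roof f [ 35.2 -15.1  22. ]
roof r [ -8.2 -15.4  22. ]
fin r [ 9.5 -7.3 45. ]
idx [ 74.3 -20.5  17. ]
ptr [ 67.4 -20.1  13. ]
win [ 45.8 -35.   24. ]
cork [(0.51, [196.4, 225.3])]
nozzle [(0.54, [165.0, 205.6])]
tape [(0.72, [196.7, 223.1])]
```

```bash
python3 - <<'E'
from h import *
snap("top","top9.png",crop=(140,120,360,264),scale=3.6)
E
```

```text
(no output)
```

View pics/top9.png

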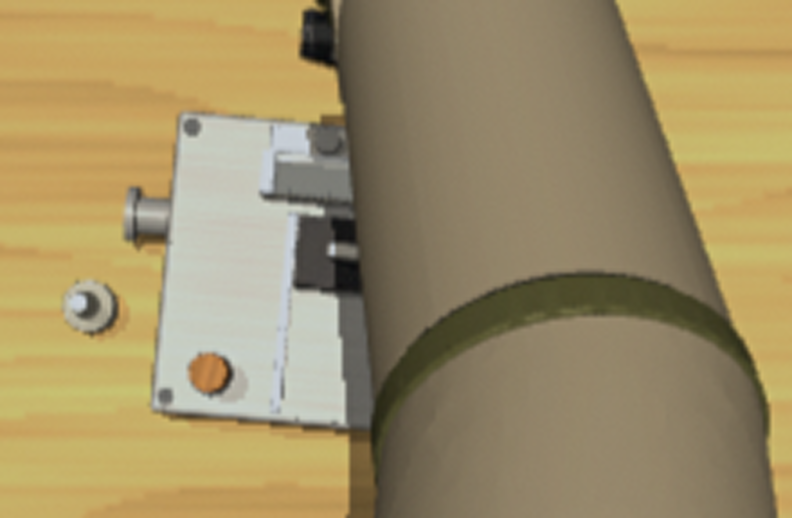

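The spout (90,307) and the cork (209,373) are where they started. The tape is hidden behind the arm, but nothing came near it. The arm is well clear of everything, so I'm handing in.

```bash
python3 - <<'E'
from h import *
print(st()); r.sign_off()
E
```

```text
(31.16, array([110.91, -19.95, 100.06]), array([ 0.9 , -0.17,  0.76]))
the job is handed in; nothing more can be done
```

The job is handed in at about 31 s of the 64 s allowed. The hood is home again and the pointer is in line with the pointed index tab.

- **Hood back:** I pushed it by the fin to its rear stop. The close-up put it about 59–60 mm back.
- **Wheel:** I felt for the crown and took about 8.5–9 N of press for each stroke. Three strokes towards -y moved the pointer about 20 mm. After two strokes it was still about 2.1 mm short, so I added a small third one.
- **Hood home:** I pushed it back until it met its front stop, slowly at the end.

**Last checks**
- **Pointer:** it is at about y = -20.1 mm and the pointed tab at -20.5 mm, so they are 0.4 mm apart. An earlier close-up showed about 0.2 mm.
- **Hood:** its centre measured about 13.5 mm in the setter's x, against about 13 mm for the wheel, so it is within about 1 mm of home.
- **Forces:** the highest reading I printed was about 9 N. I did not log every moment of the motion.
- **Cork and spout:** in the top picture both are where they started.
- **Tape roll:** I could not confirm it at the end because the arm hid it, and the detector mistook the cork for it. The arm never worked near it.

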